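# Find the high spot of a stool seat with a plunger indicator

### The job

Slide the dial indicator up to the rough-sawn round stool seat until its sprung plunger bears on the rim with travel to spare both ways, then turn the seat to find its one highest spot. Leave the seat with that highest spot under the plunger and let go. Never drive the plunger to its end stop or touch it with the hand, and do not disturb the mallet, glue bottle or screwdriver.

Things in the scene. Friction and masses are not known exactly. Their poses are not given: they have to be found in the camera images.
- stand: Fixed truing stand on the bench, plywood base 200 x 200 x 20 mm with a 100 mm wide tongue that carries an aluminium slide rail. Origin on the bench (z 0) exactly under the turntable's axis, z up; its +y axis points horizontally from the axis along the rail to the indicator.
- turntable: Steel turntable on a vertical axis through the stand's origin; carries the clamped seat and the crank. Origin on the axis at bench level; its own +x points from the axis to the crank knob. It turns both ways through at least a turn and a half from its start against about 0.25 N m of drag and stays where left. A flat clamp disc (radius 34 mm) and crank arm lie on the seat, top 98 mm above the bench.
- seat_top (a point): Point on the axis at the seat's top, 90 mm above the bench. The seat is pale wood, 30 mm thick, its rim out of round: radius 105 mm over most of the way round, a lesser swelling to 108 mm, and one highest lobe to 111 mm that fades out within about 30 degrees either side of its crest. Where the lobes lie relative to the crank differs every time; the seat turns with the crank.
- crank_grip (a point): Middle of the free-spinning black crank knob, an upright cylinder 24 mm in diameter and 40 mm tall (102 to 142 mm above the bench), 65 mm from the turntable's axis; this point is 122 mm above the bench. As the knob spins on its arm, it can be held at a fixed hand orientation while it is carried round its circle.
- post_grip (a point): Grip point, 105 mm above the bench, on the axis of the blue carriage's upright wooden post (16 mm in diameter, 62 to 120 mm above the bench). The carriage, 60 mm wide, slides only along the stand's y, 70 mm of travel, against about 9 N of friction and stays where left; it starts 0 to 20 mm from the far end. Pushing it along the stand's -y brings the plunger onto the rim.
- plunger_tip (a point): Foremost point of the plunger's brass ball (8 mm in diameter), 75 mm above the bench, on the line from the turntable's axis along the stand's +y; it faces the seat's rim at mid thickness. The tip lies 118 mm from the post's axis when fully out.
- plunger: The plunger's thin steel rod and ball, sliding in the carriage along the stand's y; sprung out, 1.2 N fully out rising to 4.4 N at its end stop 16 mm in. Delicate. Its origin lies off the part: use plunger_tip.
- needle (a joint): Red needle of the white dial (76 mm in diameter, 86 mm above the bench, its centre 56 mm from the post towards the seat), in rad: 0 with the plunger fully out, pointing along the stand's +y to the post; grows clockwise seen from above by 0.3 rad per mm of plunger travel; black ticks every 0.6; red tick 4.8 = end stop. Set to 2.4 anywhere on the rim, it can follow the whole rim.
- mallet: Bystander: wooden joiner's mallet lying on the bench, head 110 x 65 x 75 mm, handle 26 mm thick reaching 190 mm from the head's centre along its +y. Origin under the head's centre. Leave alone.
- glue: Bystander: white glue bottle standing, 60 mm in diameter and 150 mm tall, orange cap. Origin under its centre. Leave alone.
- screwdriver: Bystander: screwdriver lying on the bench along its own x. Leave alone.

How it is judged:
On the way, in this order (a step that is already met when the one before it is completed fails the run):
1. the plunger bears on the seat's rim, pushed in by at least 2 mm (contact force between plunger and turntable above 0.5 N and value of joint needle above 0.6 rad), for 0.2 s.
2. the seat is turned so that its highest spot bears on the plunger (contact force between plunger and turntable above 0.5 N and value of joint needle above 0.3 rad and y of plunger_tip in the frame of stand above 0.1095 m), for 0.2 s.
At the end, for the whole second after the job is handed in: The plunger bears on the rim (over 0.5 N, at least 1 mm pushed in and not at its end stop) with the rim there within 1.5 mm of the highest spot's radius (tip more than 109.5 mm from the axis, about 13 degrees either side of the crest); the seat is at rest (all of step 2 and value of joint needle below 4.6 rad and angular speed of turntable below 0.05 rad/s); the robot touches nothing.
It fails at once if the plunger is driven to its end stop, or borne on with more than 8 N (value of joint needle above 4.7 rad or contact force between plunger and anything else above 8 N).
It fails at once if the robot touches the delicate plunger (contact force between any of the fingers, the arm and plunger above 0.5 N).
It fails at once if a bystander is moved by more than 20 mm (distance of any of mallet, glue, screwdriver from where it was at the start of the episode above 0.02 m).
It also fails if it takes over 72 s, if anything falls off the work surface, if the arm or the gripper's body presses on something with over 40 N, if the wrist force passes 120 N, or if a joint passes its speed limit or range.

### The arm

A 6-joint arm with a two-finger parallel gripper is mounted at the origin on the work surface. World frame = base frame: x ahead of the robot, y to its left, z up, the work surface at z = 0. Lengths are in m, angles in rad, forces in N, time in s.
With the tool pointing down it reaches from about 0.35 to 0.975 m from the base axis. Payload 4.9 kg.
Tool frame: the origin (TCP) lies on the centre line of the jaws, within the pads' length; the fingertips stand 22 mm ahead of it and the grasp point (between the pads) lies 3 mm ahead of it (manip.tcp_to_tips is the distance from the TCP to the fingertips, in m); z points along the fingers, x is the direction in which the jaws open and shut, and the axes are right-handed (so a half turn about z gives the same grasp; the last joint's range is limited). The gripper opens to 85 mm and grips with 20 to 120 N. Pads are 22 mm wide; open, the fingers measure 114 mm over their backs; the gripper's body (76 mm by 85 mm) begins 54 mm behind the grasp point. The pads swing forward as they close: fully open they stand 13 mm farther back than shut.
Start: joints at [-1.333, 0.053, 1.613, -0, 1.476, -0.119], TCP at [0.218, -0.586, 0.253] pointing down, gripper open.
Joint ranges: [-3.01, 3.01], [-1.01, 2.22], [0.06, 2.58], [-1.02, 4.17], [0.09, 2.62], [-3.14, 3.14]. Speed limits (rad/s): [2.57, 2.57, 3.14, 3.14, 3.14, 3.14].

### API

Orientations are given as a unit quaternion [w, x, y, z].
In Python, from plant import manip gives the robot as it stands.
- The arm moves only by the shell command python3 -m pendant 'ROWS'. ROWS is a JSON object of lists of equal length, an entry for each row: "linear": the shift along the tool's x, y, z in cm, a list of three; "rotation": the turn, a rotation vector about the tool's x, y, z in degrees, a list of three; "grip": the closure, from 0 (fully open) to 1 (shut). A call has exactly 10 rows; each row is the pose to reach, as a shift and turn from the pose commanded when the call began, along the tool's axes at that moment; what a row does not reach only later rows make up. A row lasts 1/12 s, in which the tool goes at most 41.7 mm and 7.16 degrees, less where a joint would pass 70% of its speed; a pose out of reach is approached as far as the arm can. A call with a gripper value outside its range is refused whole. The fingers move at their own pace and stop on an object; the grip force is fixed at half the most. Time passes only in rows, so rows that repeat a pose let the fingers close, or fill a call up. It gives the time, the measured TCP pose, the force and the opening at its end, in the units of the state.
- manip.state(): the state, without advancing time (a new reading comes with each control period).
- manip.grab_frame(name): name is "scene" or "top"; returns the picture (420x560x3 uint8, red, green, blue); there is no depth.
- manip.calibration(name): a dict with "fx", "fy", "cx", "cy" (pixels), "k1" (the pictures are not rectified: a ray, as slopes to the right and down, at radius r is drawn at 1 + k1 r^2 times it, then the intrinsics apply), "cam_to_world" (4x4, takes a point from camera to world coordinates). Camera axes: x right, y up, looking along -z (the intrinsics and any distortion apply to the point x, -y, -z); pixel columns grow to the right and rows downward; lengths in m; the calibration is good to about 2 mm. A picture is of the moment at which its call begins. calibration takes no time and is no camera call.
- manip.job_done(): hands the job in, once; it reports no verdict.
The state is a dict: "time": time; "joint_pos": joint angles; "joint_vel": joint speeds; "joint_efforts": joint torques, N m; "tool_pos": TCP position; "tool_rot": TCP orientation; "contact_force": force on the tool from outside, world axes, zero at the start; "ft_torque": the same for the moment, N m; "gripper_width": opening from 0.0 (shut) to 1.0 (fully open).
Only numpy, scipy, OpenCV 4.12 (cv2) and the standard library are available. Lean on these libraries where they do the work, as an engineer would, in place of code of your own. Each camera call takes 0.05 s, during which the arm holds its last target. There are 200 camera calls.

## Working session

There is one attempt and no reset: what is moved stays moved. The work goes in short steps, Python scripts to look and compute and a shell command to move; the robot and the scene stay as the last step left them, time stands still between calls to the robot, and variables do not carry over. Pictures are saved under pics/ and viewed, about 8 in all and at most 12, crops included, and the job is handed in when it is done.

```bash
mkdir -p pics; ls
cat > h.py <<'E'
import numpy as np, cv2
from plant import manip
def ray(cal,u,v):
    x=(u-cal["cx"])/cal["fx"]; y=(v-cal["cy"])/cal["fy"]; 
    p=np.array([x,y]); q=p.copy()
    for _ in range(30): q=p/(1+cal["k1"]*(q@q))
    T=np.array(cal["cam_to_world"]); d=T[:3,:3]@np.array([q[0],-q[1],-1]); return T[:3,3],d
def onz(cal,u,v,z):
    o,d=ray(cal,u,v); return o+d*(z-o[2])/d[2]
def snap(n,f):
    im=manip.grab_frame(n); cv2.imwrite(f"pics/{f}.png",im[:,:,::-1]); return im
E
python3 - <<'E'
from h import *
for n in("top","scene"):
    snap(n,n+"0"); c=manip.calibration(n); print(n,{k:np.round(v,3).tolist() for k,v in c.items()})
a=cv2.imread("pics/top0.png");b=cv2.imread("pics/scene0.png")
s=manip.state();print(s)
E
```

```text
pics
top {'fx': 403.793, 'fy': 403.793, 'cx': 277.685, 'cy': 208.347, 'k1': 0.038, 'cam_to_world': [[0.018, 0.996, -0.092, 0.514], [-1.0, 0.017, -0.013, -0.024], [-0.011, 0.092, 0.996, 1.045], [0.0, 0.0, 0.0, 1.0]]}
scene {'fx': 508.994, 'fy': 508.994, 'cx': 284.838, 'cy': 213.817, 'k1': -0.043, 'cam_to_world': [[0.792, -0.499, 0.352, 1.069], [0.611, 0.648, -0.455, -0.618], [-0.0, 0.575, 0.818, 1.193], [0.0, 0.0, 0.0, 1.0]]}
{'time': 0.1, 'joint_pos': array([-1.33299421e+00,  5.33152307e-02,  1.61415190e+00, -1.81948438e-05,
        1.47600836e+00, -1.19028019e-01]), 'joint_vel': array([-0.0009588 , -0.00117079, -0.00225961,  0.00140598, -0.00054584,
       -0.00021723]), 'joint_efforts': array([ 5.17081025e-04, -3.94897342e+01, -3.71365428e+01, -1.02704023e-04,
        3.86021216e-03,  1.72099647e-05]), 'tool_pos': array([ 0.21817156, -0.58512592,  0.25217366]), 'tool_rot': array([-6.18229502e-04,  8.21372704e-01, -5.70391089e-01, -7.10033390e-04]), 'contact_force': array([-0.56390881, -0.16179465,  0.06398113]), 'ft_torque': array([0.00067931, 0.00658016, 0.01842983]), 'gripper_width': 0.9992968698645711}
```

View pics/top0.png

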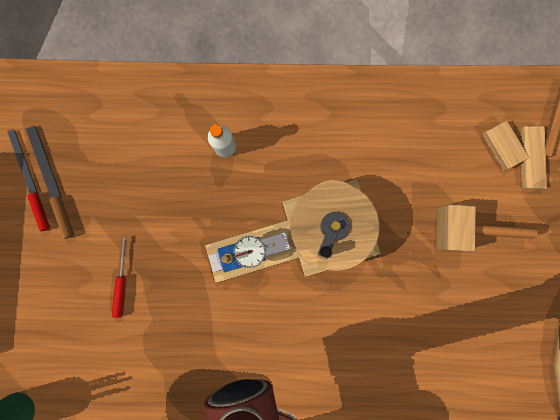

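View pics/scene0.png

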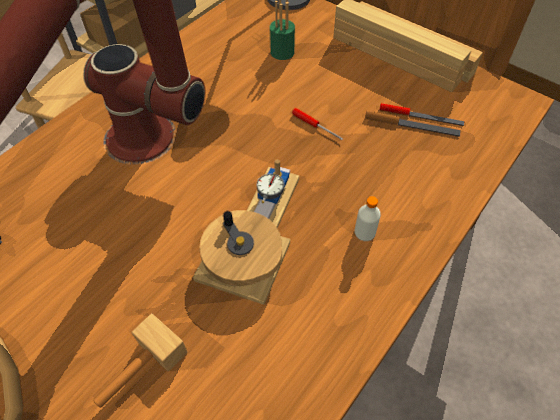

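Top view: bolt on the axis at about (336,226), crank knob (326,252), dial (249,252), post (227,258). The scene view shows the same stand at about (240,240), with the post at (277,165). The bystanders are clear of the stand. Next I'll enlarge the stand and cast rays.

Run:
```python
from h import *
a=cv2.imread("pics/top0.png")[170:290,200:390]
cv2.imwrite("pics/c0.png",cv2.resize(a,None,fx=4,fy=4,interpolation=cv2.INTER_CUBIC))
c=manip.calibration("top")
for n,u,v,z in(("bolt",336,226,.1),("knob",326,252,.142),("dial",249,252,.086),("post",227,258,.12)):print(n,onz(c,u,v,z).round(4))
```

```text
bolt [ 0.5615 -0.1492  0.1   ]
knob [ 0.5013 -0.1218  0.142 ]
dial [0.4972 0.0537 0.086 ]
post [0.4834 0.1006 0.12  ]
```

View pics/c0.png

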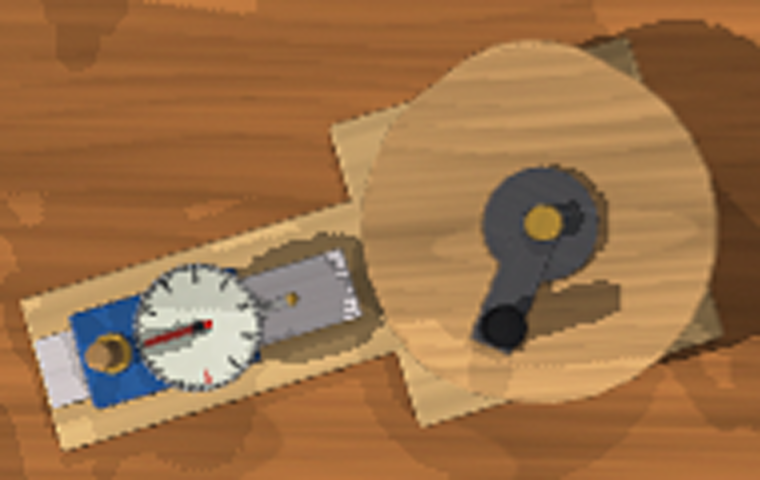

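Run:
```python
from h import *
c=manip.calibration("top")
f=lambda u,v,z:onz(c,200+u/4,170+v/4,z)
ax=f(543,222,.104);kn=f(503,327,.142);di=f(198,327,.088);po=f(98,355,.12);ba=f(292,299,.075)
L=np.linalg.norm
for n,p in zip("ax kn di po ba".split(),(ax,kn,di,po,ba)):print(n,p.round(4))
print("ax-kn",L((kn-ax)[:2]),"po-di",L((po-di)[:2]),"di-ba",L((di-ba)[:2]),"ax-ba",L((ax-ba)[:2]))
for p in(di,po,ba):
  d=p-ax;print(np.degrees(np.arctan2(d[1],d[0])),L(d[:2]))
d=kn-ax;print(np.degrees(np.arctan2(d[1],d[0])))
# carriage far edge / stand: tongue end corners z=.02
for u,v in((22,300),(65,452),(330,126),(422,427)):print(f(u,v,.02).round(4))
# seat rim profile
im=cv2.imread("pics/top0.png");hsv=cv2.cvtColor(im,cv2.COLOR_BGR2HSV)
R=manip.state()["tool_rot"]
from scipy.spatial.transform import Rotation as Ro
print(Ro.from_quat(R,scalar_first=True).as_matrix().round(3))
```

```text
ax [ 0.5625 -0.1481  0.104 ]
kn [ 0.5019 -0.1213  0.142 ]
di [0.4979 0.0523 0.088 ]
po [0.4816 0.1062 0.12  ]
ba [ 0.5153 -0.0024  0.075 ]
ax-kn 0.06629135975297187 po-di 0.05630174588369809 di-ba 0.05747021609919578 ax-ba 0.15315184307796909
107.86058205999902 0.21062147071033513
107.63545505618241 0.2669155082040009
107.94354927862699 0.15315184307796909
156.08218269403008
[0.5118 0.1695 0.02  ]
[0.4176 0.1391 0.02  ]
[ 0.6257 -0.0233  0.02  ]
[ 0.4371 -0.0841  0.02  ]
[[ 0.349 -0.937 -0.   ]
 [-0.937 -0.349  0.002]
 [-0.002 -0.    -1.   ]]
```

Geometry is consistent: knob to axis 66 mm, post to dial 56 mm, stand +y at 107.8°. Next I'll travel toward the post.

```bash
python3 -m pendant '{"linear":[[-2,-1.8,0],[-5,-4.4,0],[-8,-7,0],[-11,-9.7,0],[-14,-12.3,0],[-17,-15,0],[-20,-17.6,0],[-23,-20.2,0],[-26,-22.9,0],[-27.7,-24.4,0]],"rotation":[[0,0,-4],[0,0,-9],[0,0,-14],[0,0,-19],[0,0,-24],[0,0,-29],[0,0,-34],[0,0,-39],[0,0,-44],[0,0,-47]],"grip":[0,0,0,0,0,0,0,0,0,0]}'
cat > d.py <<'E'
import sys
from h import *
from scipy.spatial.transform import Rotation as Ro
# delta in tool axes (cm) & yaw turn to reach world x y z, tool x yaw deg
t=np.array([float(v) for v in sys.argv[1:4]]);yaw=float(sys.argv[4])
s=manip.state();R=Ro.from_quat(s["tool_rot"],scalar_first=True)
y=np.radians(yaw);D=Ro.from_matrix(np.array([[np.cos(y),np.sin(y),0],[np.sin(y),-np.cos(y),0],[0,0,-1]]))
print("lin cm",(R.inv().apply(t-s["tool_pos"])*100).round(2),"rot",(R.inv()*D).as_rotvec(degrees=True).round(2),"t",round(s["time"],2))
E
python3 d.py .4816 .1062 .2 17.8
```

```text
time: 0.93
tool_pos: [0.3506, -0.2376, 0.2528]
tool_rot: [-0.001, 0.981, -0.193, 0.0]
contact_force: [-0.8, -0.6, -0.0]
gripper_width: 1.002
lin cm [ -0.88 -36.77   5.33] rot [-8.000e-02 -1.000e-02 -4.002e+01] t 0.93
```

```bash
python3 -m pendant '{"linear":[[-0.1,-3,0.3],[-0.2,-7,0.8],[-0.3,-11,1.3],[-0.4,-15,1.8],[-0.5,-19,2.4],[-0.6,-23,3],[-0.7,-27,3.6],[-0.8,-31,4.2],[-0.9,-35,4.8],[-0.9,-36.8,5.3]],"rotation":[[0,0,-4],[0,0,-8],[0,0,-12],[0,0,-16],[0,0,-20],[0,0,-24],[0,0,-28],[0,0,-32],[0,0,-36],[0,0,-40]],"grip":[0,0,0,0,0,0,0,0,0,0]}'
python3 d.py .4816 .1062 .113 17.8
```

```text
time: 1.77
tool_pos: [0.4832, 0.1062, 0.1994]
tool_rot: [-0.001, 0.988, 0.155, -0.0]
contact_force: [0.7, 0.1, 0.2]
gripper_width: 0.997
lin cm [-0.16 -0.03  8.64] rot [-0.08  0.01  0.04] t 1.77
```

```bash
python3 -m pendant '{"linear":[[-0.1,0,2],[-0.15,0,5],[-0.15,0,7.5],[-0.15,0,8.6],[-0.15,0,8.6],[-0.15,0,8.6],[-0.15,0,8.6],[-0.15,0,8.6],[-0.15,0,8.6],[-0.15,0,8.6]],"rotation":[[0,0,0],[0,0,0],[0,0,0],[0,0,0],[0,0,0],[0,0,0],[0,0,0],[0,0,0],[0,0,0],[0,0,0]],"grip":[0,0,0,0,0.4,0.7,1,1,1,1]}'
python3 d.py .4816 .1062 .113 17.8
```

```text
time: 2.6
tool_pos: [0.4828, 0.102, 0.116]
tool_rot: [0.0, 0.988, 0.152, 0.002]
contact_force: [-3.7, -1.2, 0.4]
gripper_width: 0.166
lin cm [ 0.01 -0.43  0.3 ] rot [ 0.04 -0.19 -0.37] t 2.6
```

Run:
```python
from h import *
a=snap("top","t1");s=manip.state();print(s["tool_pos"],s["contact_force"],s["gripper_width"])
b=cv2.imread("pics/t1.png")[170:290,200:390];cv2.imwrite("pics/c1.png",cv2.resize(b,None,fx=4,fy=4,interpolation=cv2.INTER_CUBIC))
```

```text
[0.48271134 0.10202184 0.11599696] [ 0.78078104 -0.71297837  4.57062684] 0.1602682712513549
```

View pics/c1.png

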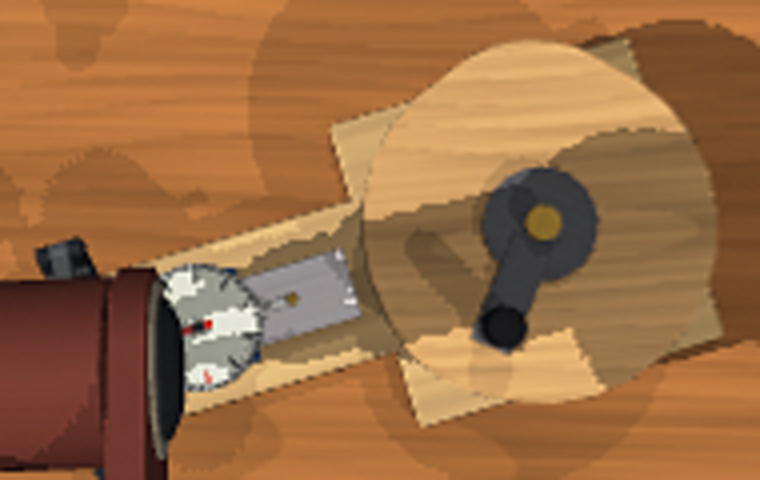

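Post gripped (width matches 16 mm), and the carriage and dial haven't shifted (dial at crop 198,327). Now push along the stand's -y (tool +y).

```bash
python3 -m pendant '{"linear":[[0,0.3,0],[0,0.8,0],[0,1.4,0],[0,2,0],[0,2.6,0],[0,3.2,0],[0,3.8,0],[0,4.2,0],[0,4.5,0],[0,4.6,0]],"rotation":[[0,0,0],[0,0,0],[0,0,0],[0,0,0],[0,0,0],[0,0,0],[0,0,0],[0,0,0],[0,0,0],[0,0,0]],"grip":[1,1,1,1,1,1,1,1,1,1]}'
cat > dial.py <<'E'
import sys
from h import *
s=np.array([-.3057,.952]);ax=np.array([.5625,-.1481])
st=manip.state();print("hand along stand y (mm)",((st["tool_pos"][:2]-ax)@s*1000).round(1),"t",round(st["time"],2))
b=cv2.cvtColor(snap("top",sys.argv[1]),cv2.COLOR_RGB2BGR)
c=manip.calibration("top")
b=b[190:280,210:310];h=cv2.cvtColor(b,cv2.COLOR_BGR2HSV).astype(int)
red=((h[...,0]<8)|(h[...,0]>172))&(h[...,1]>130)&(h[...,2]>60)
v,u=np.nonzero(red)
for uu,vv in zip(u,v):
    p=onz(c,uu+210,vv+190,.088)[:2]-ax; a=p@s*1000; l=(p[0]*s[1]-p[1]*s[0])*1000
    if abs(l)<40 and 100<a<230: print(uu+210,vv+190,a.round(1),l.round(1))
cv2.imwrite(f"pics/{sys.argv[1]}c.png",cv2.resize(b,None,fx=6,fy=6,interpolation=cv2.INTER_CUBIC))
E
python3 dial.py t2
```

```text
time: 3.48
tool_pos: [0.4961, 0.06, 0.116]
tool_rot: [-0.003, 0.988, 0.151, 0.001]
contact_force: [-1.7, 9.4, 7.7]
gripper_width: 0.165
hand along stand y (mm) 218.4 t 3.48
258 233 178.9 36.3
257 234 181.8 34.7
258 234 179.5 34.0
260 234 175.0 32.6
261 234 172.7 31.9
262 234 170.5 31.3
263 234 168.2 30.6
246 235 207.4 39.9
257 235 182.5 32.4
258 235 180.2 31.7
259 235 177.9 31.0
260 235 175.7 30.4
261 235 173.4 29.7
262 235 171.1 29.0
263 235 168.9 28.3
264 235 166.6 27.6
265 235 164.3 26.9
243 236 214.9 39.7
244 236 212.6 39.0
245 236 210.3 38.4
246 236 208.1 37.7
247 236 205.8 37.0
248 236 203.5 36.3
249 236 201.3 35.6
250 236 199.0 34.9
251 236 196.7 34.3
252 236 194.5 33.6
253 236 192.2 32.9
254 236 189.9 32.2
257 236 183.1 30.1
258 236 180.9 29.5
259 236 178.6 28.8
260 236 176.3 28.1
261 236 174.1 27.4
262 236 171.8 26.7
263 236 169.6 26.0
264 236 167.3 25.4
265 236 165.0 24.7
240 237 222.3 39.5
241 237 220.0 38.8
242 237 217.8 38.1
243 237 215.5 37.5
244 237 213.3 36.8
245 237 211.0 36.1
246 237 208.7 35.4
247 237 206.5 34.7
248 237 204.2 34.0
249 237 201.9 33.4
250 237 199.7 3
[... 12427 characters left out ...]

252 266 214.3 -33.8
254 266 209.8 -35.2
255 266 207.6 -35.9
256 266 205.3 -36.5
257 266 203.1 -37.2
258 266 200.8 -37.9
259 266 198.6 -38.6
260 266 196.3 -39.2
261 266 194.1 -39.9
246 267 228.5 -32.0
247 267 226.2 -32.7
248 267 224.0 -33.3
249 267 221.7 -34.0
250 267 219.5 -34.7
251 267 217.2 -35.4
252 267 215.0 -36.0
254 267 210.5 -37.4
255 267 208.2 -38.1
256 267 206.0 -38.8
257 267 203.7 -39.4
246 268 229.1 -34.2
247 268 226.9 -34.9
248 268 224.6 -35.6
249 268 222.4 -36.2
250 268 220.1 -36.9
251 268 217.9 -37.6
252 268 215.6 -38.3
254 268 211.1 -39.6
246 269 229.8 -36.4
247 269 227.5 -37.1
248 269 225.3 -37.8
249 269 223.0 -38.5
250 269 220.8 -39.1
251 269 218.5 -39.8
247 270 228.2 -39.3
```

View pics/t2c.png

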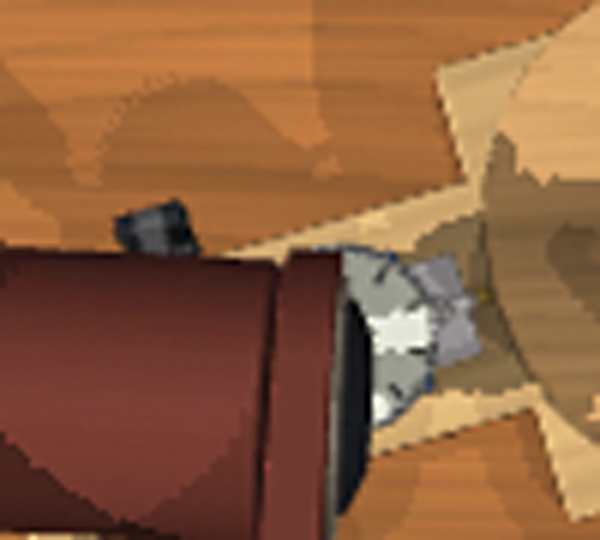

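The forearm hides the dial, and the ball (crop 484,296) is just at the rim. By odometry the tip is at about 105 mm. I'll push about 7 mm more, let go and rise clear to read the dial.

```bash
python3 -m pendant '{"linear":[[0,0.2,0],[0,0.4,0],[0,0.6,0],[0,0.75,0],[0,0.75,0],[0,0.75,0],[0,0.75,0],[0,0.75,0],[0,0.75,0],[0,0.75,0]],"rotation":[[0,0,0],[0,0,0],[0,0,0],[0,0,0],[0,0,0],[0,0,0],[0,0,0],[0,0,0],[0,0,0],[0,0,0]],"grip":[1,1,1,1,1,1,1,0.6,0.4,0.4]}'
python3 -m pendant '{"linear":[[0,0,-1],[0,0,-3],[0,0,-6],[0,2,-8],[0,6,-8],[0,10,-8],[0,14,-8],[0,17,-8],[0,17,-8],[0,17,-8]],"rotation":[[0,0,0],[0,0,0],[0,0,0],[0,0,0],[0,0,0],[0,0,0],[0,0,0],[0,0,0],[0,0,0],[0,0,0]],"grip":[0.4,0.4,0.4,0.4,0.4,0.4,0.4,0.4,0.4,0.4]}'
cat > dial.py <<'E'
import sys
from h import *
print("t",round(manip.state()["time"],2))
b=cv2.cvtColor(snap("top",sys.argv[1]),cv2.COLOR_RGB2BGR)[205:275,230:350]
cv2.imwrite(f"pics/{sys.argv[1]}c.png",cv2.resize(b,None,fx=6,fy=6,interpolation=cv2.INTER_CUBIC))
E
python3 dial.py t3; python3 d.py .5019 -.1213 .2 17.8
```

```text
time: 4.37
tool_pos: [0.4975, 0.0507, 0.1142]
tool_rot: [0.0, 0.988, 0.152, -0.0]
contact_force: [0.0, -0.6, -0.0]
gripper_width: 0.58
time: 5.2
tool_pos: [0.5487, -0.1128, 0.1947]
tool_rot: [-0.0, 0.989, 0.15, -0.0]
contact_force: [-1.0, -0.3, -0.2]
gripper_width: 0.601
t 5.2
lin cm [-4.73 -0.46 -0.55] rot [-0.03  0.01 -0.44] t 5.25
```

View pics/t3c.png

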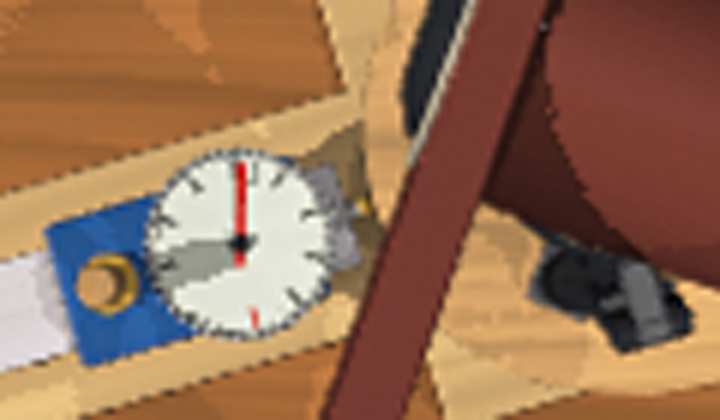

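Needle points straight up in the image, about 107° clockwise from the post, so 1.87 rad (6.2 mm in). The plunger bears with room both ways, and the red tick sits where 4.8 should be. Now grasp the knob.

```bash
python3 -m pendant '{"linear":[[-2,-0.2,0],[-4,-0.4,0],[-4.65,-0.4,0],[-4.65,-0.4,2],[-4.65,-0.4,5],[-4.65,-0.4,6.7],[-4.65,-0.4,6.7],[-4.65,-0.4,6.7],[-4.65,-0.4,6.7],[-4.65,-0.4,6.7]],"rotation":[[0,0,0],[0,0,0],[0,0,0],[0,0,0],[0,0,0],[0,0,0],[0,0,0],[0,0,0],[0,0,0],[0,0,0]],"grip":[0.4,0.4,0.4,0.4,0.4,0.4,0.4,0.6,1,1]}'
cat > dial.py <<'E'
import sys
from h import *
ax=np.array([.5625,-.1481]);st=manip.state();d=st["tool_pos"][:2]-ax
print("t",round(st["time"],2),"z",st["tool_pos"][2].round(4),"w",round(st["gripper_width"],3),"crank phi(stand)",np.degrees(np.arctan2(d[1],d[0])).round(1)-17.8,"r",(np.hypot(*d)*1000).round(1))
im=snap("top",sys.argv[1]);b=cv2.cvtColor(im,cv2.COLOR_RGB2BGR);h=cv2.cvtColor(b,cv2.COLOR_BGR2HSV).astype(int)
cu,cv_=269.7,245.3
red=((h[...,0]<8)|(h[...,0]>172))&(h[...,1]>150)&(h[...,2]>120)
V,U=np.nonzero(red);x=U-cu;y=V-cv_;r=np.hypot(x,y);k=(r>4.5)&(r<11.5)
def needle(a): return np.radians(a)
if k.sum():
    a=np.degrees(np.arctan2((y[k]/r[k]).mean(),(x[k]/r[k]).mean()))  # image clockwise angle from right
    print("n",k.sum(),"conc",round(np.hypot((y[k]/r[k]).mean(),(x[k]/r[k]).mean()),2),"needle",round(np.radians((a-163)%360),2))
else: print("no needle px")
b=b[205:275,230:350]
cv2.imwrite(f"pics/{sys.argv[1]}c.png",cv2.resize(b,None,fx=6,fy=6,interpolation=cv2.INTER_CUBIC))
E
python3 dial.py t4
```

```text
time: 6.08
tool_pos: [0.5028, -0.1212, 0.1292]
tool_rot: [0.0, 0.988, 0.152, -0.001]
contact_force: [-6.8, 0.9, 2.0]
gripper_width: 0.264
t 6.08 z 0.1292 w 0.264 crank phi(stand) 138.0 r 65.5
n 10 conc 1.0 needle 1.86
```

View pics/t4c.png

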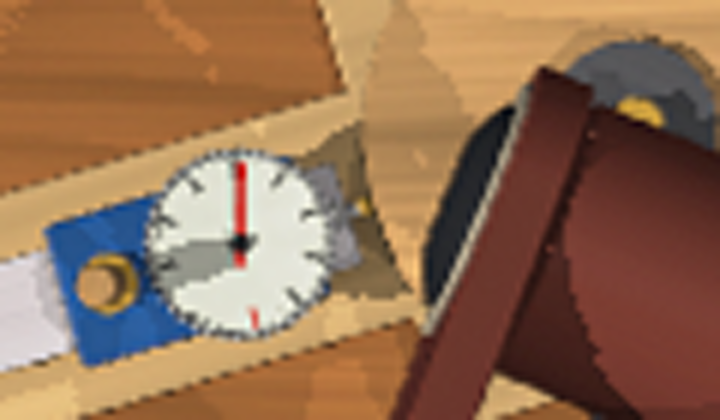

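Knob held, reader agrees with the picture (1.86). I'll print the circle coordinates to type from.

Run:
```python
import numpy as np
for p0 in range(138,-223,-40):
    print(p0,[[round(6.5*(np.cos(np.radians(p0-d))-np.cos(np.radians(p0))),2),round(-6.5*(np.sin(np.radians(p0-d))-np.sin(np.radians(p0))),2),0] for d in (5,10,15,20,25,30,35,40)])
```

```text
138 [[np.float64(0.4), np.float64(-0.4), 0], [np.float64(0.83), np.float64(-0.77), 0], [np.float64(1.29), np.float64(-1.1), 0], [np.float64(1.78), np.float64(-1.39), 0], [np.float64(2.29), np.float64(-1.63), 0], [np.float64(2.82), np.float64(-1.83), 0], [np.float64(3.37), np.float64(-1.98), 0], [np.float64(3.93), np.float64(-2.09), 0]]
98 [[np.float64(0.56), np.float64(-0.05), 0], [np.float64(1.13), np.float64(-0.06), 0], [np.float64(1.7), np.float64(-0.01), 0], [np.float64(2.26), np.float64(0.08), 0], [np.float64(2.81), np.float64(0.22), 0], [np.float64(3.34), np.float64(0.41), 0], [np.float64(3.86), np.float64(0.65), 0], [np.float64(4.35), np.float64(0.92), 0]]
58 [[np.float64(0.47), np.float64(0.32), 0], [np.float64(0.9), np.float64(0.68), 0], [np.float64(1.31), np.float64(1.08), 0], [np.float64(1.68), np.float64(1.51), 0], [np.float64(2.01), np.float64(1.97), 0], [np.float64(2.29), np.float64(2.46), 0], [np.float64(2.54), np.float64(2.97), 0], [np.float64(2.74), np.float64(3.5), 0]]
18 [[np.float64(0.15), np.float64(0.55), 0], [np.float64(0.25), np.float64(1.1), 0], [np.float64(0
[... 1585 characters left out ...]
p.float64(-4.23), 0]]
-182 [[np.float64(0.04), np.float64(-0.57), 0], [np.float64(0.14), np.float64(-1.12), 0], [np.float64(0.28), np.float64(-1.67), 0], [np.float64(0.47), np.float64(-2.21), 0], [np.float64(0.7), np.float64(-2.72), 0], [np.float64(0.98), np.float64(-3.22), 0], [np.float64(1.3), np.float64(-3.68), 0], [np.float64(1.67), np.float64(-4.12), 0]]
-222 [[np.float64(0.4), np.float64(-0.4), 0], [np.float64(0.83), np.float64(-0.77), 0], [np.float64(1.29), np.float64(-1.1), 0], [np.float64(1.78), np.float64(-1.39), 0], [np.float64(2.29), np.float64(-1.63), 0], [np.float64(2.82), np.float64(-1.83), 0], [np.float64(3.37), np.float64(-1.98), 0], [np.float64(3.93), np.float64(-2.09), 0]]
```

```bash
Z='skip'; python3 -m pendant '{"linear":[[0.4,-0.4,0],[0.83,-0.77,0],[1.29,-1.1,0],[1.78,-1.39,0],[2.29,-1.63,0],[2.82,-1.83,0],[3.37,-1.98,0],[3.93,-2.09,0],[3.93,-2.09,0],[3.93,-2.09,0]],"rotation":[[0,0,0],[0,0,0],[0,0,0],[0,0,0],[0,0,0],[0,0,0],[0,0,0],[0,0,0],[0,0,0],[0,0,0]],"grip":[1,1,1,1,1,1,1,1,1,1]}'
python3 dial.py t5
```

```text
time: 6.97
tool_pos: [0.535, -0.0883, 0.1292]
tool_rot: [-0.001, 0.988, 0.152, 0.001]
contact_force: [-1.7, 5.6, 1.3]
gripper_width: 0.265
t 6.97 z 0.1292 w 0.265 crank phi(stand) 96.9 r 65.8
n 5 conc 1.0 needle 2.65
```

```bash
python3 -m pendant '{"linear":[[0.56,-0.05,0],[1.13,-0.06,0],[1.7,-0.01,0],[2.26,0.08,0],[2.26,0.08,0],[2.26,0.08,0],[2.26,0.08,0],[2.26,0.08,0],[2.26,0.08,0],[2.26,0.08,0]],"rotation":[[0,0,0],[0,0,0],[0,0,0],[0,0,0],[0,0,0],[0,0,0],[0,0,0],[0,0,0],[0,0,0],[0,0,0]],"grip":[1,1,1,1,1,1,1,1,1,1]}' | grep force
python3 dial.py t6
python3 -m pendant '{"linear":[[0.55,0.14,0],[1.08,0.33,0],[1.6,0.57,0],[2.09,0.84,0],[2.09,0.84,0],[2.09,0.84,0],[2.09,0.84,0],[2.09,0.84,0],[2.09,0.84,0],[2.09,0.84,0]],"rotation":[[0,0,0],[0,0,0],[0,0,0],[0,0,0],[0,0,0],[0,0,0],[0,0,0],[0,0,0],[0,0,0],[0,0,0]],"grip":[1,1,1,1,1,1,1,1,1,1]}' | grep force
python3 dial.py t7
```

```text
contact_force: [0.1, 6.1, 2.1]
t 7.85 z 0.1292 w 0.265 crank phi(stand) 76.9 r 65.8
n 10 conc 1.0 needle 1.86
contact_force: [1.0, 4.8, 3.3]
t 8.73 z 0.1292 w 0.263 crank phi(stand) 56.7 r 65.6
n 7 conc 1.0 needle 1.91
```

```bash
python3 -m pendant '{"linear":[[0.47,0.32,0],[0.9,0.68,0],[1.31,1.08,0],[1.68,1.51,0],[1.68,1.51,0],[1.68,1.51,0],[1.68,1.51,0],[1.68,1.51,0],[1.68,1.51,0],[1.68,1.51,0]],"rotation":[[0,0,0],[0,0,0],[0,0,0],[0,0,0],[0,0,0],[0,0,0],[0,0,0],[0,0,0],[0,0,0],[0,0,0]],"grip":[1,1,1,1,1,1,1,1,1,1]}' | grep force
python3 dial.py t8
python3 -m pendant '{"linear":[[0.33,0.46,0],[0.61,0.95,0],[0.86,1.46,0],[1.06,1.99,0],[1.06,1.99,0],[1.06,1.99,0],[1.06,1.99,0],[1.06,1.99,0],[1.06,1.99,0],[1.06,1.99,0]],"rotation":[[0,0,0],[0,0,0],[0,0,0],[0,0,0],[0,0,0],[0,0,0],[0,0,0],[0,0,0],[0,0,0],[0,0,0]],"grip":[1,1,1,1,1,1,1,1,1,1]}' | grep force
python3 dial.py t9
python3 -m pendant '{"linear":[[0.15,0.55,0],[0.25,1.1,0],[0.31,1.67,0],[0.31,2.24,0],[0.31,2.24,0],[0.31,2.24,0],[0.31,2.24,0],[0.31,2.24,0],[0.31,2.24,0],[0.31,2.24,0]],"rotation":[[0,0,0],[0,0,0],[0,0,0],[0,0,0],[0,0,0],[0,0,0],[0,0,0],[0,0,0],[0,0,0],[0,0,0]],"grip":[1,1,1,1,1,1,1,1,1,1]}' | grep force
python3 dial.py t10
```

```text
contact_force: [3.6, 3.8, 5.8]
t 9.62 z 0.1292 w 0.266 crank phi(stand) 36.599999999999994 r 65.4
n 20 conc 0.36 needle 4.03
contact_force: [2.7, 1.3, 5.0]
t 10.5 z 0.1292 w 0.261 crank phi(stand) 16.499999999999996 r 65.2
n 15 conc 0.65 needle 2.65
contact_force: [0.6, -0.7, 6.2]
t 11.38 z 0.1292 w 0.262 crank phi(stand) -3.6000000000000014 r 64.9
n 10 conc 1.0 needle 1.86
```

Run:
```python
import cv2,numpy as np
f=lambda n:cv2.imread(f"pics/{n}c.png")[:,:390]
cv2.imwrite("pics/m1.png",cv2.resize(np.hstack([f("t5"),f("t8"),f("t9")]),None,fx=.68,fy=.68))
```

```text
(no output)
```

View pics/m1.png

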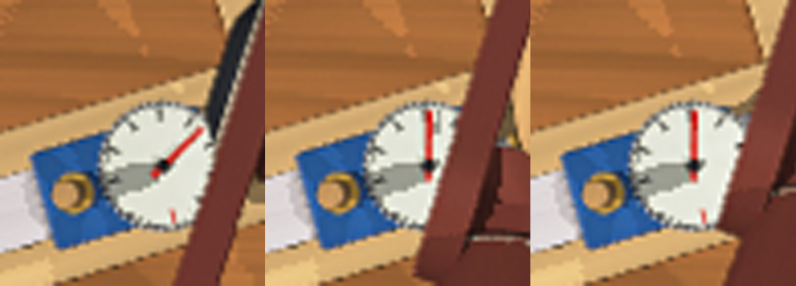

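t5 shows a real rise (needle at up-right, 2.65). t8 and t9 are at baseline (needle straight up) and the arm's red spoiled the mask. I'll tighten the mask and scan on.

```bash
sed -i 's/(h\[...,2\]>120)/(h[...,2]>165)/' dial.py
python3 -m pendant '{"linear":[[-0.04,0.57,0],[-0.14,1.12,0],[-0.28,1.67,0],[-0.47,2.21,0],[-0.7,2.72,0],[-0.98,3.22,0],[-1.3,3.68,0],[-1.67,4.12,0],[-1.67,4.12,0],[-1.67,4.12,0]],"rotation":[[0,0,0],[0,0,0],[0,0,0],[0,0,0],[0,0,0],[0,0,0],[0,0,0],[0,0,0],[0,0,0],[0,0,0]],"grip":[1,1,1,1,1,1,1,1,1,1]}' | grep force
python3 dial.py t11
python3 -m pendant '{"linear":[[-0.4,0.4,0],[-0.83,0.77,0],[-1.29,1.1,0],[-1.78,1.39,0],[-2.29,1.63,0],[-2.82,1.83,0],[-3.37,1.98,0],[-3.93,2.09,0],[-3.93,2.09,0],[-3.93,2.09,0]],"rotation":[[0,0,0],[0,0,0],[0,0,0],[0,0,0],[0,0,0],[0,0,0],[0,0,0],[0,0,0],[0,0,0],[0,0,0]],"grip":[1,1,1,1,1,1,1,1,1,1]}' | grep force
python3 dial.py t12
python3 -m pendant '{"linear":[[-0.56,0.05,0],[-1.13,0.06,0],[-1.7,0.01,0],[-2.26,-0.08,0],[-2.81,-0.22,0],[-3.34,-0.41,0],[-3.86,-0.65,0],[-4.35,-0.92,0],[-4.35,-0.92,0],[-4.35,-0.92,0]],"rotation":[[0,0,0],[0,0,0],[0,0,0],[0,0,0],[0,0,0],[0,0,0],[0,0,0],[0,0,0],[0,0,0],[0,0,0]],"grip":[1,1,1,1,1,1,1,1,1,1]}' | grep force
python3 dial.py t13
```

```text
contact_force: [-4.1, 2.3, 10.6]
t 12.27 z 0.1292 w 0.266 crank phi(stand) -43.400000000000006 r 64.5
n 7 conc 1.0 needle 1.91
contact_force: [-4.3, 5.7, 11.5]
t 13.15 z 0.1291 w 0.267 crank phi(stand) -82.8 r 64.2
n 12 conc 1.0 needle 1.85
contact_force: [1.2, 6.9, 8.2]
t 14.03 z 0.1291 w 0.264 crank phi(stand) -122.3 r 64.4
n 9 conc 1.0 needle 3.59
```

```bash
python3 -m pendant '{"linear":[[0,0,0],[0,0,0],[0,0,0],[0,0,0],[0,0,-1],[0,0,-3],[0,0,-6],[0,0,-9],[0,0,-11],[0,0,-11]],"rotation":[[0,0,0],[0,0,0],[0,0,0],[0,0,0],[0,0,0],[0,0,0],[0,0,0],[0,0,0],[0,0,0],[0,0,0]],"grip":[0.4,0.4,0.4,0.4,0.4,0.4,0.4,0.4,0.4,0.4]}'
python3 dial.py t14
```

```text
time: 14.92
tool_pos: [0.5481, -0.2128, 0.2445]
tool_rot: [0.003, 0.988, 0.152, 0.004]
contact_force: [0.6, 0.4, 0.9]
gripper_width: 0.598
t 14.92 z 0.2445 w 0.598 crank phi(stand) -120.3 r 66.3
n 9 conc 1.0 needle 3.59
```

View pics/t14c.png

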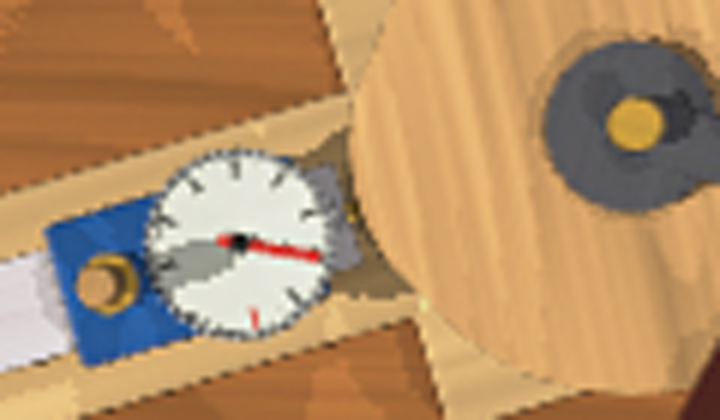

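The dial (crop centre 238,242) shows the needle to the right and slightly down, about 3.6 rad. That is 5.8 mm above baseline, so it is the crest, and the hand is clear. Handing in.

```bash
python3 -c "
from plant import manip
print(manip.job_done())"
```

```text
the job is handed in; nothing more can be done
None
```

I handed the job in at about 15 s with the seat's highest spot under the plunger and the hand clear.

- **Indicator:** I gripped the post and slid the carriage up until the plunger bore on the rim. The needle read 1.87 rad (about 6.2 mm in), which left room both ways.
- **Search:** I carried the crank about 260° round its circle, reading the dial every 20–40°. Most of the rim read about 1.87 rad.
- **Lesser swelling:** the needle read 2.65 rad with the crank near 97° in the stand frame, about 2.6 mm up.
- **Highest spot:** the needle read 3.59 rad with the crank near -122°, about 5.8 mm up. That puts the tip about 110.8 mm from the axis. I stopped there.

**Last check:** after letting go and lifting 11 cm, the needle still read 3.59 rad and the force readings were near zero. The bystanders were never approached, but I did not measure them again at the end.

**Reading errors:** two dial readings came out wrong because the red forearm got into the colour mask. I checked those pictures by eye (both at baseline) and tightened the mask.

**Not scanned:** I did not turn through the last 100° or so. A rise of 5.8 mm can only be the highest lobe, since the lesser swelling reaches just 3 mm.

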